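# Take the top tasting cup off its stack

### The job

Break the top cup loose from the stack of tall, narrow white tasting cups and lift it straight up off the stack, leaving the cups below standing where they are. Set it down, without dropping it, upright in the middle of the round slate coaster on the oak board. Do not disturb the stack of wide shallow dishes.

Things in the scene. Friction and masses are not known exactly. Their poses are not given: they have to be found in the camera images.
- cup_grip (a point): Top cup, loose, round, white stoneware, 0.14 kg, 62 mm tall: collar 64 mm wide, 40 mm high, wall 3.5 mm, over a foot 53 mm wide, 22 mm high. Point on its axis, 16 mm below the rim, 46 mm above the underside; z up. At first the foot is nested in the cup below: fingertips over 24 mm below this point grip that cup too. Snug: 2 to 3 N plus its weight to draw out, free after 22 mm.
- stack: The rest of the stack: two cups of the same kind nested and fixed in one another, standing loose on the counter, 102 mm tall to the upper rim, 64 mm in diameter, about 0.5 kg. Origin at the centre of the underside, z up. The narrow stack and the wide dishes may stand on either side of the board.
- coaster (a point): Centre of the top face of the round dark slate coaster, 100 mm in diameter, 6 mm thick, fixed near one end of an oak board (270 x 130 x 15 mm) on the counter; this point is 21 mm above the counter. The board's x axis points along its length from the coaster towards a glass jar 60 mm wide and 85 mm tall, which stands 155 mm from this point.
- dishes: Bystander: a stack of wide shallow white dishes, 110 mm in diameter, 52 mm tall, loose on the counter. Origin at the centre of the underside. To be left alone.
There are look-alikes about, which are no part of the job. Leave any purple or red look-alike of the part that bears cup_grip alone.

How it is judged (in metres and radians):
On the way:
1. the cup has been lifted straight up until its foot is clear of the stack: at least 24 mm up, within 30 mm sideways of the stack's axis and within 15 degrees of upright (z of cup_grip in the frame of stack above 0.15 m and horizontal distance between cup_grip and stack below 0.03 m and angle between cup_grip's own z axis and vertical below 0.26 rad), for 0.05 s.
At the end, for the whole second after the job is handed in: The cup stands at rest on the coaster, upright within 10 degrees, its axis within 25 mm of the coaster's centre; the rest of the stack stands upright (within 10 degrees) within 30 mm of where it was, and the wide dishes are within 30 mm of where they were (horizontal distance between cup_grip and coaster below 0.025 m and z of cup_grip in the frame of coaster between 0.036 and 0.056 m and angle between each of cup_grip, stack's own z axis and vertical below 0.17 rad and linear speed of cup below 0.02 m/s and distance of each of stack, dishes from where it was at the start of the episode below 0.03 m); the robot touches nothing.
It fails at once if the rest of the stack is lifted or shifted by more than 30 mm, or tipped by more than 15 degrees (distance of stack from where it was at the start of the episode above 0.03 m or angle between stack's own z axis and vertical above 0.26 rad).
It fails at once if the wide dishes are moved by more than 30 mm (distance of dishes from where it was at the start of the episode above 0.03 m).
It fails at once if the cup is dropped: it moves faster than 0.5 m/s (a fall of about 13 mm) while no finger holds it (linear speed of cup above 0.5 m/s and contact force between the fingers and cup below 0.05 N).
It also fails if it takes over 40 s, if anything falls off the work surface, if the arm or the gripper's body presses on something with over 40 N, if the wrist force passes 120 N, or if a joint passes its speed limit or range.

### The arm

A 7-joint arm with a two-finger parallel gripper is mounted at the origin on the work surface. World frame = base frame: x ahead of the robot, y to its left, z up, the work surface at z = 0. Lengths are in mm, angles in rad, forces in N, time in s.
With the tool pointing down it reaches from about 400 to 925 mm from the base axis. Payload 5.6 kg.
Tool frame: the origin (TCP) lies midway between the tips of the shut fingers; the grasp point (between the pads) lies 19 mm behind it; z points along the fingers, y is the direction in which the jaws open and shut (so a half turn about z gives the same grasp; the last joint's range is limited). The gripper opens to 85 mm and grips with 20 to 120 N. Pads are 22 mm wide; open, the fingers measure 114 mm over their backs; the gripper's body (76 mm by 85 mm) begins 54 mm behind the grasp point. The pads swing forward as they close: fully open they stand 13 mm farther back than shut.
Start: joints at [-1.244, 0.468, -0.012, 1.603, 0.006, 1.071, -0.056], TCP at [234.969, 606.051, 231.29] pointing down, gripper open.
Joint ranges: [-2.53, 2.53], [-0.31, 2.02], [-1.57, 1.55], [0.28, 2.44], [-1.29, 4.43], [0.15, 1.84], [-2.92, 2.92]. Speed limits (rad/s): [2.57, 2.57, 3.14, 3.14, 3.14, 3.14, 3.14].

### API

Orientations are given as a rotation vector (axis times angle).
In Python, from workcell import bot gives the robot as it stands.
- The arm moves only by the shell command python3 -m handwheel 'ROWS' [OPENING] [FORCE]. ROWS is JSON, a list of rows, each a list of 6 numbers: the shift along the tool's x, y, z in mm, then the turn, a rotation vector about the tool's x, y, z in degrees. A call has 1 to 12 rows; each row shifts and turns the commanded pose from where the row before left it, along the tool's axes as they then stand; what a row does not reach is not made up. A row lasts 1/10 s, in which the tool goes at most 50 mm and 8.59 degrees, less where a joint would pass 70% of its speed; a pose out of reach is approached as far as the arm can. A call with a gripper value outside its range is refused whole. OPENING is the finger opening in mm, from 0 to 85.4, set as the call begins (- or left out, the last holds). The fingers move at their own pace and stop on an object; FORCE is the grip in N (left out, the last holds). Time passes only in rows, so rows that do not move let the fingers close. It gives the time, the measured TCP pose, the force and the opening at its end, in the units of the state.
- bot.read_state(): the state, without advancing time (a new reading comes with each control period).
- bot.read_camera(name): name is "scene" or "top" or "wrist"; returns (picture, depth): 384x512x3 uint8, red, green, blue; 384x512 float32, mm along the optical axis (not along the pixel's ray), 0 where there is no reading.
- bot.get_calibration(name): a dict with "intrinsics" (3x3 intrinsics, pixels), "extrinsics" (4x4, takes a point from world to camera coordinates). Camera axes: x right, y up, looking along -z (the intrinsics and any distortion apply to the point x, -y, -z); pixel columns grow to the right and rows downward; lengths in mm; the calibration is good to about 2 mm. A picture is of the moment at which its call begins: read the wrist's pose just before it. get_calibration takes no time and is no camera call; for the wrist camera it gives the pose at the moment of the call.
- bot.job_done(): hands the job in, once; it reports no verdict.
The state is a dict: "time_s": time; "joint_positions": joint angles; "joint_velocities": joint speeds; "tau": joint torques, N m; "position": TCP position; "tool_rot": TCP orientation; "contact_force": force on the tool from outside, world axes, zero at the start; "moment": the same for the moment, N m; "gripper_width": finger opening in mm.
Only numpy, scipy, OpenCV 4.12 (cv2) and the standard library are available. Lean on these libraries where they do the work, as an engineer would, in place of code of your own. Each camera call takes 0.05 s, during which the arm holds its last target. There are 200 camera calls.

## Working session

There is one attempt and no reset: what is moved stays moved. The work goes in short steps, Python scripts to look and compute and a shell command to move; the robot and the scene stay as the last step left them, time stands still between calls to the robot, and variables do not carry over. Pictures are saved under pics/ and viewed, about 8 in all and at most 12, crops included, and the job is handed in when it is done.

```bash
mkdir -p pics; ls; cat > h.py <<'E'
import numpy as np, cv2
from workcell import bot
def cast(name,u,v,z,cal=None):
    c=cal or bot.get_calibration(name); K=np.array(c["intrinsics"]);E=np.array(c["extrinsics"])
    d=np.linalg.inv(K)@[u,v,1]; d=E[:3,:3].T@(d*[1,-1,-1]); o=-E[:3,:3].T@E[:3,3]
    return o+d*(z-o[2])/d[2]
def cloud(name,D,cal=None):
    c=cal or bot.get_calibration(name); K=np.array(c["intrinsics"]);E=np.array(c["extrinsics"])
    v,u=np.mgrid[:D.shape[0],:D.shape[1]]
    p=np.stack([u,v,np.ones_like(u)],-1)@np.linalg.inv(K).T*D[...,None]*[1,-1,-1]
    return (p-E[:3,3])@E[:3,:3]
E
python3 - <<'E'
from h import *
s=bot.read_state(); print({k:np.round(v,3) for k,v in s.items()})
ims=[]
for n in("scene","top"):
    p,d=bot.read_camera(n); np.savez(f"{n}0.npz",p=p,d=d); ims.append(p)
    c=bot.get_calibration(n); print(n,np.round(c["intrinsics"],1).tolist(),np.round(c["extrinsics"],3).tolist(),{k for k in c})
cv2.imwrite("pics/a.png",cv2.cvtColor(cv2.resize(np.vstack(ims),None,fx=.78,fy=.78),cv2.COLOR_RGB2BGR))
E
```

```text
pics
{'time_s': np.float64(0.0), 'joint_positions': array([-1.244,  0.468, -0.012,  1.604,  0.006,  1.071, -0.056]), 'joint_velocities': array([ 0.001,  0.   ,  0.001,  0.001, -0.   , -0.001,  0.003]), 'tau': array([ 0.0000e+00, -5.3238e+01,  2.2000e-02, -2.5129e+01,  1.1000e-02,
        8.0000e-03,  0.0000e+00]), 'position': array([234.83 , 605.49 , 230.301]), 'tool_rot': array([-5.780e-01, -3.088e+00,  3.000e-03]), 'contact_force': array([-0.814,  0.544, -0.151]), 'moment': array([ 0.006, -0.051, -0.015]), 'gripper_width': np.float64(85.576)}
scene [[411.6, 0.0, 253.1], [0.0, 411.6, 189.8], [0.0, 0.0, 1.0]] [[-0.819, 0.574, -0.021, 391.912], [-0.339, -0.453, 0.825, 106.641], [0.464, 0.682, 0.565, -1472.288], [0.0, 0.0, 0.0, 1.0]] {'extrinsics', 'intrinsics'}
top [[391.4, 0.0, 255.4], [0.0, 391.4, 191.8], [0.0, 0.0, 1.0]] [[0.01, -1.0, -0.003, 28.124], [0.984, 0.009, 0.178, -513.813], [-0.178, -0.005, 0.984, -868.256], [0.0, 0.0, 0.0, 1.0]] {'extrinsics', 'intrinsics'}
```

View pics/a.png

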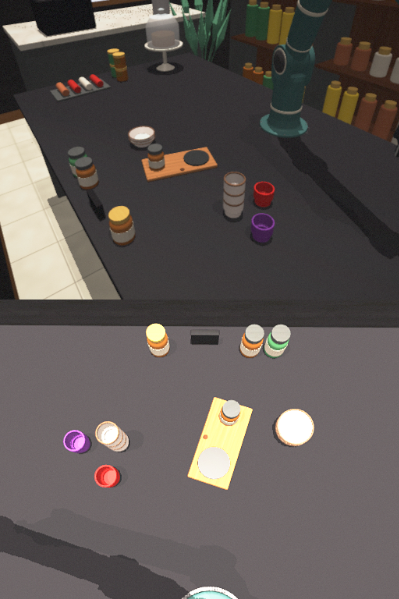

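Scene (half-size picture): white narrow stack at (234,195), purple cup (262,228), red cup (264,194), board with coaster (197,158), jar (156,157), dishes (141,137). In the top view: stack (112,437), purple (77,441), red (107,476), coaster (213,462), dishes (295,428). The white three-tier stack is the target; I'll confirm that in a crop and measure.

```bash
python3 - <<'E'
from h import *
out=[]
for n,(x0,x1,y0,y1) in {"scene":(260,370,205,320),"top":(70,180,140,255)}.items():
    f=np.load(n+"0.npz"); p,d=f["p"],f["d"]
    out.append(cv2.resize(p[y0:y1,x0:x1],None,fx=3.5,fy=3.5,interpolation=cv2.INTER_CUBIC))
    P=cloud(n,d); ok=d>0
    print(n,"counter z",np.median(P[ok&(abs(P[...,2])<15)][:,2]))
    # stack = tall pts
    hsv=cv2.cvtColor(p,cv2.COLOR_RGB2HSV)
    reg=ok&(P[...,0]>350)&(P[...,0]<900)&(abs(P[...,1])<450)
    m=(reg&(P[...,2]>12)).astype(np.uint8)
    k,lab,st,ce=cv2.connectedComponentsWithStats(m)
    for i in range(1,k):
        if st[i,4]<60: continue
        Q=P[lab==i]; zt=np.percentile(Q[:,2],97); T=Q[Q[:,2]>zt-6]
        (c,r)=cv2.minEnclosingCircle(T[:,:2].astype(np.float32))
        print(i,"px",ce[i].round(),"n",st[i,4],"zmax",Q[:,2].max().round(1),"p97",zt.round(1),"topcirc",np.round(c,1),round(r,1),"rgb",p[lab==i].mean(0).round())
    # coaster: greyish region within board: height ~21
    c=((P[...,2]>12)&(P[...,2]<30)&reg&(hsv[...,1]<70)).astype(np.uint8)
    k,lab,st,ce=cv2.connectedComponentsWithStats(cv2.morphologyEx(c,cv2.MORPH_OPEN,np.ones((3,3))))
    for i in range(1,k):
        if st[i,4]>150:
            cn=cv2.findContours((lab==i).astype(np.uint8),0,1)[0][0]; e=cv2.fitEllipse(cn)
            print("grey",np.round(e[0],1),np.round(e[1],1),"cast21",cast(n,*e[0],21).round(1),"z",np.median(P[lab==i][:,2]).round(1))
cv2.imwrite("pics/b.png",cv2.cvtColor(np.hstack(out),cv2.COLOR_RGB2BGR))
E
```

```text
scene counter z 0.7783872559003301
1 px [182. 174.] n 721 zmax 55.9 p97 53.1 topcirc [ 586.1 -253.3] 57.1 rgb [173. 159. 148.]
2 px [225. 207.] n 2649 zmax 104.3 p97 100.6 topcirc [627.  -57.6] 29.4 rgb [147. 103.  72.]
3 px [106. 214.] n 1324 zmax 103.5 p97 102.0 topcirc [ 868.2 -168.8] 70.1 rgb [91. 82. 70.]
4 px [300. 247.] n 1398 zmax 145.3 p97 143.0 topcirc [541.1 285.4] 32.9 rgb [110.  96.  89.]
5 px [338. 247.] n 661 zmax 65.7 p97 63.6 topcirc [431.5 307.3] 33.2 rgb [117.  30.  29.]
6 px [123. 260.] n 413 zmax 64.6 p97 62.4 topcirc [889.   21.2] 46.4 rgb [34. 33. 34.]
7 px [156. 288.] n 1267 zmax 104.3 p97 102.0 topcirc [865.1 171. ] 29.7 rgb [145. 115.  71.]
8 px [336. 290.] n 846 zmax 66.4 p97 63.8 topcirc [535.1 407.8] 33.5 rgb [75. 40. 86.]
grey [251.2 202.1] [18.3 31.1] cast21 [482.   -4.8  21. ] z 21.6
top counter z -0.41188696750692416
1 px [202.  51.] n 944 zmax 103.5 p97 101.6 topcirc [864.5 168.2] 30.1 rgb [234. 207. 149.]
2 px [323.  52.] n 957 zmax 104.3 p97 101.9 topcirc [ 864.2 -131.4] 30.4 rgb [205. 179. 149.]
3 px [355.  52.] n 985 zmax 104.1 p97 101.9 topcirc [ 863.9 -210.9] 29.4 rgb [181. 193. 164.]
4 px [262.  46.] n 615 zmax 63.4 p97 62.1 topcirc [888.7  19.4] 44.2 rgb [70. 67. 66.]
5 px [282. 184.] n 5504 zmax 104.0 p97 100.0 topcirc [624.9 -58.3] 26.4 rgb [248. 241. 184.]
6 px [377. 163.] n 1817 zmax 56.7 p97 53.3 topcirc [ 586.1 -256.4] 55.9 rgb [253. 246. 236.]
7 px [143. 175.] n 1141 zmax 146.0 p97 142.5 topcirc [540.1 283.7] 32.9 rgb [232. 212. 194.]
8 px [ 97. 181.] n 578 zmax 65.3 p97 63.2 topcirc [534.3 404. ] 32.8 rgb [168.  91. 180.]
9 px [136. 226.] n 500 zmax 65.4 p97 63.4 topcirc [430.4 304.8] 32.7 rgb [227.  73.  66.]
grey [376.2 163.9] [22.4 24.5] cast21 [ 589.8 -259.7   21. ] z 27.7
grey [273.9 209. ] [40.3 40.5] cast21 [477.  -11.2  21. ] z 20.6
```

View pics/b.png

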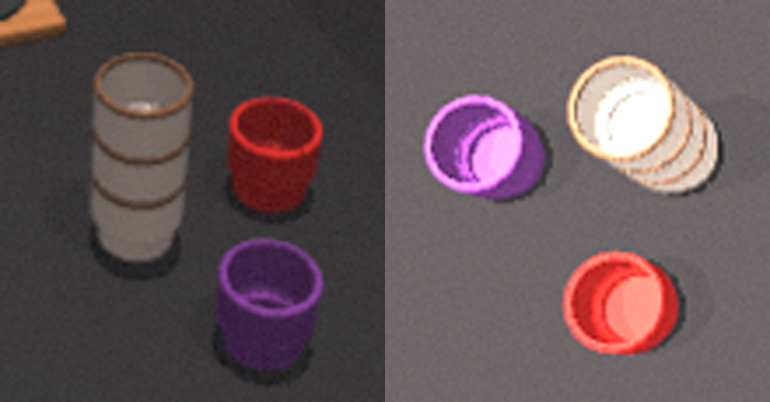

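The only white narrow three-tier stack is in the left crop, rim centre about (302,228) in scene and (143,168) in top. It fits the description: white, with a nested 62 mm cup on top. The single purple and red cups are the look-alikes. Rim height is 142–143 mm in both views, axis about (540.5, 284.5). The coaster is about (477,-11). I'll move above the stack.

```bash
python3 -m handwheel '[[-20,-10,0,0,0,0],[-38,-18,0,0,0,0],[-38,-18,0,0,0,0],[-38,-18,0,0,0,0],[-38,-18,0,0,0,0],[-38,-18,0,0,0,0],[-38,-18,0,0,0,0],[-38,-18,0,0,0,0],[-38,-18,0,0,0,0],[-38,-18,0,0,0,0],[-30,-12,0,0,0,0],[-9,-4,0,0,0,0]]' 85
python3 -m handwheel '[[0,0,0,0,0,0],[0,0,0,0,0,0],[0,0,0,0,0,0]]'
python3 - <<'E'
from h import *
from scipy.spatial.transform import Rotation as R
s=bot.read_state(); c=bot.get_calibration("wrist"); p,d=bot.read_camera("wrist"); np.savez("w1.npz",p=p,d=d)
print(s["position"],R.from_rotvec(s["tool_rot"]).as_matrix().round(3).tolist(),s["contact_force"],s["joint_positions"].round(2))
P=cloud("wrist",d,c); T=P[(d>0)&(P[...,2]>132)&(P[...,2]<150)&(np.hypot(P[...,0]-540,P[...,1]-284)<60)]
print(len(T),np.percentile(T[:,2],[5,50,95]),cv2.minEnclosingCircle(T[:,:2].astype(np.float32)), T.min(0),T.max(0))
cv2.imwrite("pics/c.png",cv2.cvtColor(p,cv2.COLOR_RGB2BGR))
E
```

```text
time_s: 1.3
position: [543.7, 281.4, 230.9]
tool_rot: [0.587, 3.085, -0.003]
contact_force: [-0.8, 0.2, -0.0]
gripper_width: 85.1
time_s: 1.6
position: [539.4, 287.8, 231.1]
tool_rot: [-0.572, -3.088, -0.001]
contact_force: [0.7, -0.6, 0.5]
gripper_width: 84.9
[539.36026892 287.83656217 231.13431823] [[-0.934, 0.358, -0.001], [0.358, 0.934, 0.001], [0.001, 0.0, -1.0]] [ 0.65819825 -0.60479848  0.50054755] [-0.64  0.4   0.13  1.71 -0.06  1.04  0.71]
1446 [133.61632173 141.9280825  143.31490486] ((540.6866455078125, 285.6453552246094), 32.43590545654297) [508.26401899 253.46054567 132.053828  ] [572.55422874 317.51325478 144.15096916]
```

View pics/c.png

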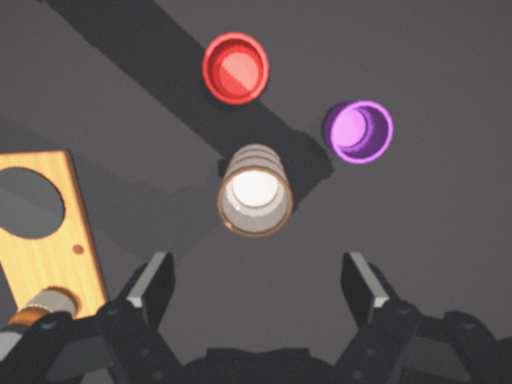

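The wrist view shows the white rim at (255,200), red (236,70), purple (360,132), and the jaws straddling the axis. Rim circle centre (540.7, 285.6), r 32.4, top about 143 mm. I'll correct by (-2,-1.5) in tool x and y, descend 124 mm and grip gently.

```bash
python3 -m handwheel '[[-2,-1.5,10,0,0,0],[0,0,16,0,0,0],[0,0,18,0,0,0],[0,0,18,0,0,0],[0,0,16,0,0,0],[0,0,16,0,0,0],[0,0,14,0,0,0],[0,0,10,0,0,0],[0,0,6,0,0,0],[0,0,0,0,0,0],[0,0,0,0,0,0],[0,0,0,0,0,0]]' 85 30
```

```text
time_s: 2.85
position: [542.7, 283.9, 108.1]
tool_rot: [0.578, 3.087, 0.002]
contact_force: [0.3, -0.1, 0.0]
gripper_width: 84.6
```

```bash
python3 -m handwheel '[[0,0,0,0,0,0],[0,0,0,0,0,0],[0,0,0,0,0,0],[0,0,0,0,0,0],[0,0,0,0,0,0],[0,0,0,0,0,0],[0,0,0,0,0,0],[0,0,0,0,0,0]]' 55 30
python3 - <<'E'
from h import *
s=bot.read_state(); p,d=bot.read_camera("scene"); print(s["position"],s["contact_force"],s["gripper_width"])
P=cloud("scene",d); q=P[(d>0)&(np.hypot(P[...,0]-540,P[...,1]-285)<50)&(P[...,2]>60)&(P[...,2]<100)]; print(q.mean(0))
cv2.imwrite("pics/d.png",cv2.cvtColor(cv2.resize(p[150:300,230:400],None,fx=4,fy=4),cv2.COLOR_RGB2BGR))
E
```

```text
time_s: 3.65
position: [542.5, 283.8, 108.3]
tool_rot: [0.577, 3.087, 0.001]
contact_force: [-1.9, -0.7, 5.9]
gripper_width: 64.0
[542.52615111 283.79385078 108.30640824] [-1.94307238 -0.71365116  5.86418791] 63.95774048876578
[556.8047535  303.00934798  80.18964947]
```

View pics/d.png

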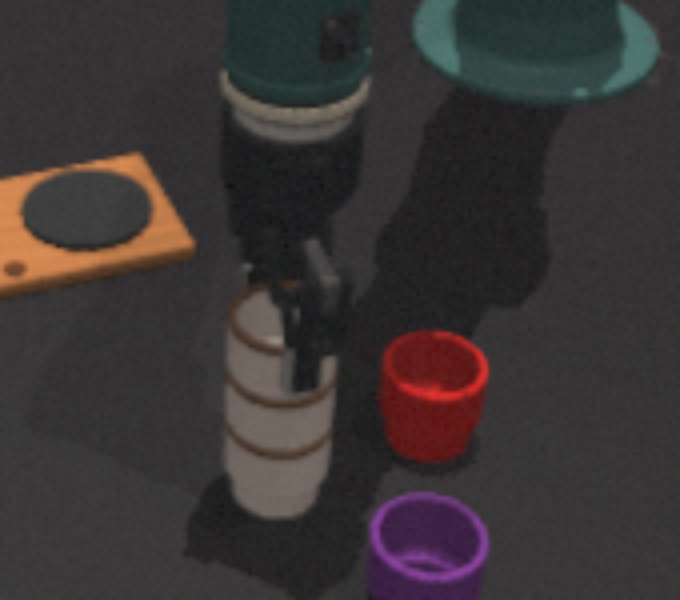

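Jaws closed on 64 mm, with the finger tip (300,385) above the next cup's rim line (280,400). I'll draw up slowly.

```bash
python3 -m handwheel '[[0,0,-0.5,0,0,0],[0,0,-1,0,0,0],[0,0,-1.5,0,0,0],[0,0,-1.5,0,0,0],[0,0,-1.5,0,0,0],[0,0,-2,0,0,0],[0,0,-2,0,0,0],[0,0,-2,0,0,0],[0,0,-2,0,0,0],[0,0,-2,0,0,0],[0,0,-2,0,0,0],[0,0,-2,0,0,0]]'
python3 -m handwheel '[[0,0,-2,0,0,0],[0,0,-2,0,0,0],[0,0,-2,0,0,0],[0,0,-3,0,0,0],[0,0,-3,0,0,0],[0,0,-3,0,0,0],[0,0,-3,0,0,0],[0,0,-3,0,0,0],[0,0,-3,0,0,0],[0,0,-3,0,0,0],[0,0,0,0,0,0],[0,0,0,0,0,0]]'
python3 - <<'E'
from h import *
s=bot.read_state(); p,d=bot.read_camera("scene"); print(s["position"],s["contact_force"],s["gripper_width"])
cv2.imwrite("pics/e.png",cv2.cvtColor(cv2.resize(p[150:300,230:400],None,fx=4,fy=4),cv2.COLOR_RGB2BGR))
E
```

```text
time_s: 4.9
position: [542.4, 283.8, 127.7]
tool_rot: [0.578, 3.088, 0.001]
contact_force: [-0.4, 0.0, -1.7]
gripper_width: 64.0
time_s: 6.1
position: [542.2, 283.7, 154.3]
tool_rot: [0.578, 3.088, 0.0]
contact_force: [0.9, -0.4, -0.9]
gripper_width: 64.1
[542.1883504  283.71188987 154.32978712] [ 0.91087869 -0.38691381 -0.85168369] 64.06552394482664
```

View pics/e.png

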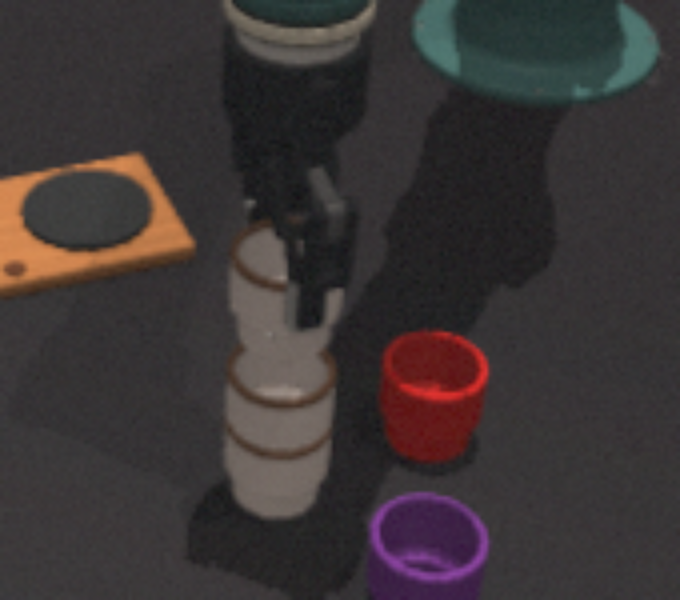

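The cup is free, with its foot well above the lower rim (280,360), and the two-cup stack is unmoved. I'll raise it and carry it towards the coaster, then look.

```bash
python3 -m handwheel '[[0,0,-6,0,0,0],[0,0,-9,0,0,0],[0,0,-9,0,0,0],[0,0,-6,0,0,0],[0,-6,0,0,0,0],[-3,-14,0,0,0,0],[-5,-20,0,0,0,0],[-5,-22,0,0,0,0],[-5,-22,0,0,0,0],[-5,-22,0,0,0,0],[-5,-22,0,0,0,0],[-5,-22,0,0,0,0]]'
python3 -m handwheel '[[-4,-20,0,0,0,0],[-3,-15,0,0,0,0],[-1,-10,0,0,0,0],[0,-5,0,0,0,0],[0,0,0,0,0,0],[0,0,0,0,0,0],[0,0,0,0,0,0]]'
python3 - <<'E'
from h import *
from scipy.spatial.transform import Rotation as R
s=bot.read_state(); c=bot.get_calibration("wrist"); p,d=bot.read_camera("wrist"); np.savez("w2.npz",p=p,d=d)
t,td=bot.read_camera("top"); np.savez("t2.npz",p=t,d=td)
print(s["position"],R.from_rotvec(s["tool_rot"]).as_matrix().round(3).tolist(),s["contact_force"],s["gripper_width"])
def coaster(n,p,d,c=None):
    P=cloud(n,d,c); h=cv2.cvtColor(p,cv2.COLOR_RGB2HSV)
    m=((d>0)&(np.hypot(P[...,0]-478,P[...,1]+11)<62)&(P[...,2]>15)&(P[...,2]<27)&(h[...,1]<90)).astype(np.uint8)
    m=cv2.morphologyEx(m,cv2.MORPH_OPEN,np.ones((3,3)))
    cn=max(cv2.findContours(m,0,1)[0],key=cv2.contourArea); e=cv2.fitEllipse(cn); q=P[m>0]
    pts=np.array([cast(n,u,v,21,c)[:2] for u,v in cn[:,0]],np.float32)
    print(n,"ell",np.round(e[0],1),cast(n,*e[0],21,c).round(1),"circ",cv2.minEnclosingCircle(pts),"z",np.median(q[:,2]).round(1),len(q))
for n in("scene","top"):
    f=np.load(n+"0.npz"); coaster(n,f["p"],f["d"])
coaster("wrist",p,d,c)
cv2.imwrite("pics/f.png",cv2.cvtColor(np.vstack([p,t])[:, :],cv2.COLOR_RGB2BGR)[::1])
cv2.imwrite("pics/f.png",cv2.resize(cv2.imread("pics/f.png"),None,fx=.78,fy=.78))
E
```

```text
time_s: 7.35
position: [517.8, 128.7, 184.0]
tool_rot: [-0.581, -3.087, 0.002]
contact_force: [0.4, -0.6, -1.2]
gripper_width: 64.1
time_s: 8.05
position: [508.2, 83.4, 184.2]
tool_rot: [0.575, 3.088, 0.0]
contact_force: [0.7, 0.5, -1.9]
gripper_width: 64.1
[508.21821847  83.38471688 184.23335487] [[-0.933, 0.36, 0.0], [0.36, 0.933, 0.0], [0.0, 0.0, -1.0]] [ 0.72497975  0.4819377  -1.8708767 ] 64.08739638105656
scene ell [251.4 202.1] [481.4  -4.8  21. ] circ ((480.4705505371094, -6.587349891662598), 49.71811294555664) z 21.6 485
top ell [273.9 208.9] [477.2 -11.3  21. ] circ ((477.7547912597656, -11.10627269744873), 50.96238708496094) z 20.6 1351
wrist ell [166.8 179.1] [474.9  -7.6  21. ] circ ((477.18402099609375, -8.403502464294434), 49.4288215637207) z 21.3 6217
```

View pics/f.png

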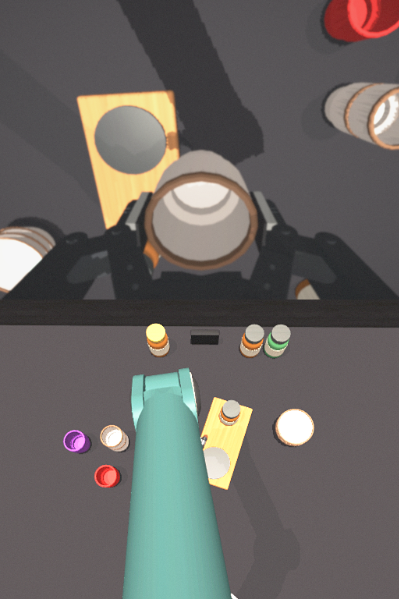

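The wrist view shows the coaster at (132,140) in the half-size picture, with the cup held upright. The three views give the coaster centre as about (477.5,-9), top z about 21. The remaining move is (-7,-97) in tool x and y, then about 135 mm down.

```bash
python3 -m handwheel '[[0,-8,0,0,0,0],[-1,-18,0,0,0,0],[-2,-22,0,0,0,0],[-2,-22,0,0,0,0],[-2,-16,0,0,0,0],[0,-8,0,0,0,0],[0,-3,0,0,0,0],[0,0,10,0,0,0],[0,0,18,0,0,0],[0,0,20,0,0,0],[0,0,20,0,0,0],[0,0,18,0,0,0]]'
python3 -m handwheel '[[0,0,14,0,0,0],[0,0,10,0,0,0],[0,0,7,0,0,0],[0,0,4,0,0,0],[0,0,2,0,0,0],[0,0,0,0,0,0],[0,0,0,0,0,0],[0,0,0,0,0,0]]'
python3 - <<'E'
from h import *
s=bot.read_state(); p,d=bot.read_camera("scene"); print(s["position"],s["contact_force"],s["gripper_width"])
cv2.imwrite("pics/g.png",cv2.cvtColor(cv2.resize(p[120:260,170:340],None,fx=4,fy=4),cv2.COLOR_RGB2BGR))
E
```

```text
time_s: 9.35
position: [479.4, -9.4, 96.7]
tool_rot: [-0.575, -3.088, -0.0]
contact_force: [0.6, -0.3, -1.7]
gripper_width: 63.6
time_s: 10.15
position: [479.9, -10.6, 61.7]
tool_rot: [0.578, 3.087, 0.0]
contact_force: [-0.0, -0.1, -2.3]
gripper_width: 64.0
[479.93962205 -10.6033572   61.73358389] [-0.01126257 -0.10819222 -2.31372055] 64.01984223908845
```

View pics/g.png

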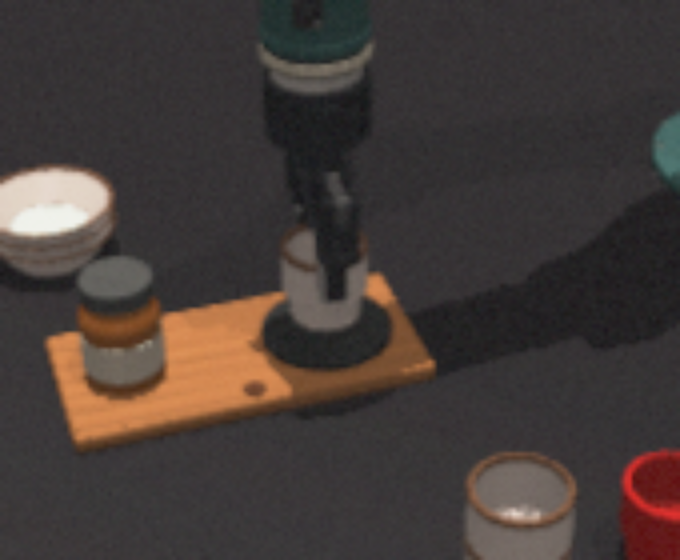

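The cup hangs about 12 mm above the middle of the coaster (325,325). I'll lower it slowly and watch the force.

```bash
python3 -m handwheel '[[0,0,2,0,0,0],[0,0,2,0,0,0],[0,0,2,0,0,0],[0,0,1.5,0,0,0],[0,0,1,0,0,0],[0,0,1,0,0,0],[0,0,0.5,0,0,0],[0,0,0,0,0,0],[0,0,0,0,0,0]]'
python3 -m handwheel '[[0,0,0.5,0,0,0],[0,0,0.5,0,0,0],[0,0,0,0,0,0],[0,0,0,0,0,0]]'
python3 -m handwheel '[[0,0,0.5,0,0,0],[0,0,0.5,0,0,0],[0,0,0,0,0,0],[0,0,0,0,0,0]]'
```

```text
time_s: 11.1
position: [479.6, -10.6, 51.3]
tool_rot: [0.578, 3.088, 0.0]
contact_force: [-0.4, -1.0, -1.4]
gripper_width: 63.9
time_s: 11.5
position: [479.6, -10.6, 50.3]
tool_rot: [0.578, 3.088, 0.0]
contact_force: [-0.1, -0.4, -0.4]
gripper_width: 63.9
time_s: 11.9
position: [479.6, -10.6, 49.3]
tool_rot: [0.578, 3.088, 0.0]
contact_force: [0.4, 0.1, 0.1]
gripper_width: 63.9
```

```bash
python3 -m handwheel '[[0,0,0.5,0,0,0],[0,0,0.5,0,0,0],[0,0,0,0,0,0],[0,0,0,0,0,0]]'
python3 -m handwheel '[[0,0,0.5,0,0,0],[0,0,0,0,0,0],[0,0,0,0,0,0]]'
```

```text
time_s: 12.3
position: [479.7, -10.5, 49.2]
tool_rot: [0.578, 3.088, 0.001]
contact_force: [-3.3, -0.5, 11.4]
gripper_width: 64.3
time_s: 12.6
position: [479.7, -10.6, 49.2]
tool_rot: [0.578, 3.088, 0.001]
contact_force: [-5.6, 0.4, 16.9]
gripper_width: 64.3
```

Contact is firm at 11–17 N. I'll back off the 1 mm of excess press, then open.

```bash
python3 -m handwheel '[[0,0,-0.5,0,0,0],[0,0,-0.5,0,0,0],[0,0,0,0,0,0]]'
python3 -m handwheel '[[0,0,0,0,0,0],[0,0,0,0,0,0],[0,0,0,0,0,0],[0,0,0,0,0,0],[0,0,0,0,0,0],[0,0,0,0,0,0],[0,0,0,0,0,0]]' 85
python3 - <<'E'
from h import *
s=bot.read_state(); p,d=bot.read_camera("scene"); print(s["position"],s["contact_force"],s["gripper_width"])
cv2.imwrite("pics/i.png",cv2.cvtColor(cv2.resize(p[120:260,170:340],None,fx=4,fy=4),cv2.COLOR_RGB2BGR))
w,d=bot.read_camera("wrist");c=bot.get_calibration("wrist");P=cloud("wrist",d,c)
T=P[(d>0)&(P[...,2]>79)&(P[...,2]<88)&(np.hypot(P[...,0]-478,P[...,1]+10)<37)]
print(len(T),cv2.minEnclosingCircle(T[:,:2].astype(np.float32)) if len(T) else 0)
E
```

```text
time_s: 12.9
position: [479.6, -10.6, 49.3]
tool_rot: [0.578, 3.088, 0.0]
contact_force: [-3.1, -0.5, 6.5]
gripper_width: 64.3
time_s: 13.6
position: [479.6, -10.6, 48.8]
tool_rot: [-0.578, -3.088, -0.0]
contact_force: [-0.4, -0.6, 0.3]
gripper_width: 85.2
[479.58618208 -10.58908613  48.75635566] [-0.41419928 -0.64802565  0.33268352] 85.16968849663576
4560 ((477.9175109863281, -8.851901054382324), 32.681602478027344)
```

View pics/i.png

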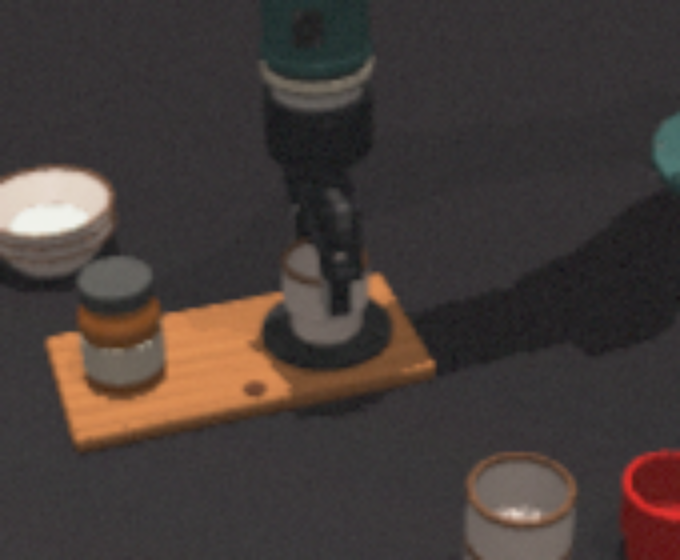

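The cup stands released in the middle of the coaster (325,310), with the jaws open around it. I'll withdraw straight up and check.

```bash
python3 -m handwheel '[[0,0,-4,0,0,0],[0,0,-8,0,0,0],[0,0,-14,0,0,0],[0,0,-20,0,0,0],[0,0,-22,0,0,0],[0,0,-22,0,0,0],[0,0,-22,0,0,0],[0,0,-20,0,0,0],[0,0,-12,0,0,0],[0,0,0,0,0,0],[0,0,0,0,0,0],[0,0,0,0,0,0]]'
python3 - <<'E'
from h import *
p,d=bot.read_camera("scene"); w,wd=bot.read_camera("wrist");c=bot.get_calibration("wrist")
for n,D,cc in(("wrist",wd,c),("scene",d,None)):
    P=cloud(n,D,cc)
    for nm,x,y,z0,z1,r in(("cup",478,-9,79,90,45),("stack",540.5,285,97,108,45),("dishes",586,-255,46,60,70)):
        T=P[(D>0)&(P[...,2]>z0)&(P[...,2]<z1)&(np.hypot(P[...,0]-x,P[...,1]-y)<r)]
        if len(T)>20: print(n,nm,len(T),np.percentile(T[:,2],90).round(1),[np.round(v,1) for v in cv2.minEnclosingCircle(T[:,:2].astype(np.float32))])
cv2.imwrite("pics/j.png",cv2.cvtColor(cv2.resize(np.vstack([p,w]),None,fx=.78,fy=.78),cv2.COLOR_RGB2BGR))
E
```

```text
time_s: 14.9
position: [478.9, -10.6, 191.8]
tool_rot: [-0.577, -3.086, 0.001]
contact_force: [1.0, -0.1, -0.9]
gripper_width: 85.0
wrist cup 1030 84.3 [array([478. ,  -8.9]), np.float64(32.3)]
wrist dishes 233 53.1 [array([ 585.5, -255.2]), np.float64(55.2)]
scene cup 98 84.9 [array([478.1,  -6.4]), np.float64(35.0)]
scene stack 179 103.4 [array([541.3, 285. ]), np.float64(33.2)]
scene dishes 182 53.7 [array([ 586.8, -254.9]), np.float64(57.8)]
```

View pics/j.png

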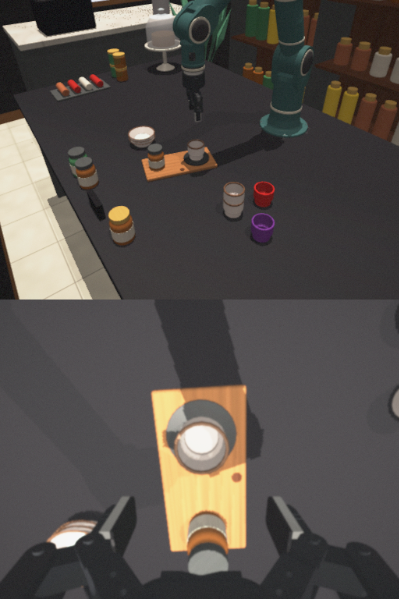

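The cup is upright on the coaster ((196,152) in scene, (202,440) in wrist). The stack (233,200), dishes (141,136) and look-alikes are where they were, and the gripper is clear. I'll hand it in.

```bash
python3 -c "
from workcell import bot
print(bot.job_done())"
```

```text
the job is handed in; nothing more can be done
None
```

I drew the top cup straight up off the narrow white stack, set it down on the slate coaster, let go and handed the job in. I used about 15 s of the 40 s, and no verdict is reported.

Last checks, after the arm had withdrawn clear:
- **Cup:** it stands upright, with its axis at about (478, -9) and the rim at about 84 mm. The coaster's centre is at about (477.5, -9) averaged over three views, so the cup is within a few mm of the middle.
- **Stack:** the remaining two cups stand at about (541, 285), against (540.5, 285) at the start.
- **Dishes:** they are at (586, -255), where they began.

- **Disagreement between views:** the camera views differed by 2 to 6 mm on the coaster's centre, and by 2.5 mm on the cup's. Both are well inside the 25 mm allowed.
- **Contact force:** the cup met the coaster with about 17 N at most. I eased that off to 6.5 N before opening the fingers.
- **Failed checks:** none.

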